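Clamp a board in the drilling jig

TASK

Make the board ready for drilling: with the fingertips, push the loose pine board along the jig's channel until its end is fully against the metal stop, and only then push the red-handled clamp lever over its centre so that it snaps down and its rubber foot holds the board. Slide the board, never lift it, and leave everything else where it stands.

Things in the scene. Friction and masses are not known exactly. Their poses are not given: they have to be found in the camera images.
- jig: Fixed jig on the table, grey laminated bed 230 x 400 mm, top at z = 18 mm. Origin on the table under the channel's middle; z up. The channel runs along y, open at the bed's end y = -200 mm, shut by a 16 mm high stop at y = +100. Rails 12 mm high, 18 wide, inner faces at x = -48 and +48. Blue clamp behind the stop. The bare far strip (x = 66 to 150) carries a bottle and a jar.
- stop_face (a point): Middle of the stop's face that the board must meet, 27 mm above the table, on the channel's middle line (jig x = 0, y = +100 mm). Axes as the jig's.
- board: Loose pine board, 90 mm (x) x 160 mm (y, along the channel) x 18 mm thick, 100 to 200 g, dark hole and crossed pencil lines on top. Origin at the centre of its underside. Lies flat on the bed in the channel (3 mm play each side), 20 to 70 mm short of the stop. Fully home its origin is at jig y = +20 mm.
- clamp (a joint): Lever angle (rad): 0 = open, handle leaning 0.65 from upright to the jig's +y, arm raised; 1.2 = clamped, handle leaning 0.55 to -y, foot on the board. A spring drives it away from the middle, 0.6 (handle near upright), to the nearer end: about 0.4 N m at the ends, so some 4 N across the handle's end starts it; past the middle it snaps over by itself.
- clamp_pivot (a point): The lever's hinge line, along the jig's x, 60 mm above the table (jig x = 0, y = +150 mm).
- handle_end (a point): Centre of the round end of the lever's red grip, 110 mm from the pivot, 148 mm above the table when open, 170 mm at mid-swing: keep room over it under the gripper. The grip is a round bar 24 mm thick covering the outer 55 mm up to this point (and 12 mm beyond). The handle moves in the jig's y-z plane at jig x = 0.
- foot: Round black rubber foot, 20 mm across, at the end of the lever's blue arm, 100 mm from the pivot. It turns with the lever and comes down on the board from above at jig y = +50 mm, and gives 2 mm. Origin on the arm, 26 mm above the foot's underside when clamped.
- glue: Yellow glue bottle, 38 mm across, 100 mm tall, standing on the jig's far strip. Leave alone. Origin at its underside.
- screw_jar: Glass jar with steel cap, 44 mm across, 55 mm tall, standing on the jig's far strip. Leave alone. Origin at its underside.
- screwdriver: Screwdriver lying on the table. Leave alone.
- hammer: Hammer lying on the table. Leave alone.
- offcut: Dark wood offcut, 90 x 60 x 30 mm, on the table. Leave alone.
- tape: Yellow tape measure, 65 x 65 x 30 mm, on the table. Leave alone.
- brush: Brush lying on the table. Leave alone.

How it is judged:
By the outcome, as a careful person would: the job done as asked, in the order asked, and still so for the second after the job is handed in, with the robot touching nothing.
It also fails if it takes over 48 s, if anything falls off the work surface, if the arm or the gripper's body presses on something with over 40 N, if the wrist force passes 120 N, or if a joint passes its speed limit or range.

ROBOT

A 6-joint arm with a two-finger parallel gripper is mounted at the origin on the work surface. World frame = base frame: x ahead of the robot, y to its left, z up, the work surface at z = 0. Lengths are in m, angles in rad, forces in N, time in s.
With the tool pointing down it reaches from about 0.4 to 0.825 m from the base axis. Payload 7 kg.
Tool frame: the origin (TCP) lies midway between the tips of the shut fingers; the grasp point (between the pads) lies 19 mm behind it; z points along the fingers, y is the line along which they close (so a half turn about z gives the same grasp; the last joint's range is limited). The gripper opens to 88 mm and grips with 3 to 60 N. Pads are 19 mm wide; open, the fingers measure 130 mm over their backs; the gripper's body (78 mm by 193 mm) begins 47 mm behind the grasp point.
Start: joints at [-0.901, 0.359, 0.012, 0, -1.224, -0.288], TCP at [0.251, -0.626, 0.227] pointing down, gripper open.
Joint ranges: [-3.07, 3.07], [-1.43, 2.12], [-1.02, 1.25], [-3.03, 1.67], [-3.05, -0], [-3.03, 3.03]. Speed limits (rad/s): [2.39, 2.39, 3.01, 3.14, 3.14, 3.14].

INTERFACE

Orientations are given as [roll, pitch, yaw] about the fixed x, y, z axes, in that order (R = Rz(yaw) Ry(pitch) Rx(roll)).
In Python, from station import arm, grab_frame, camera_params, spot_in gives the robot as it stands.
- The arm moves only by the shell command python3 -m jog 'ROWS' [FORCE]. ROWS is JSON, a list that holds one entry, the list of rows, each a list of 7 numbers: the shift along the tool's x, y, z in mm, then the turn, a rotation vector about the tool's x, y, z in rad, then the finger opening in mm, from 0 to 87.6. In form: [[[x, y, z, wx, wy, wz, fingers], ...]]. A call has 1 to 20 rows; each row is the pose to reach, as a shift and turn from the pose commanded when the call began, along the tool's axes at that moment; what a row does not reach only later rows make up. A row lasts 1/8 s, in which the tool goes at most 62.5 mm and 10.7 degrees, less where a joint would pass 70% of its speed; a pose out of reach is approached as far as the arm can. A call with a gripper value outside its range is refused whole. The fingers move at their own pace and stop on an object; FORCE is the grip in N (left out, the last holds). Time passes only in rows, so rows that repeat a pose let the fingers close. It gives the time, the measured TCP pose, the force, the opening and the grip force at its end, in the units of the state.
- arm.get_state(): the state, without advancing time (a new reading comes with each control period).
- grab_frame(name): name is "side" or "top"; returns (picture, depth): 384x512x3 uint8, blue, green, red; 384x512 float32, m along the optical axis (not along the pixel's ray), 0 where there is no reading.
- camera_params(name): a dict with "mtx" (3x3 intrinsics, pixels), "R" (3x3) and "t" (3): a world point X has camera coordinates R X + t. Camera axes: x right, y down, z forward; pixel columns grow to the right and rows downward; lengths in m; the calibration is good to about 2 mm. A picture is of the moment at which its call begins. camera_params takes no time and is no camera call.
- arm.job_done(): hands the job in; it is judged then, once.
Trained networks look in the newest picture that a camera, given by its name, has taken for a name from the list of things; names that differ only in an ending like _2 or _b are one class to them, and where a whole thing is asked for, a point or a joint stands for the part that bears it (a point fixed in the world has none). Each returns a list of dicts, best first, with "confidence" (0 to 1); they miss things now and then, are a little off and sometimes report something else, mostly with a low value. They report only what shows in the picture. A call takes as long as a camera call.
- spot_in(query, camera): "uv" ([column, row] in pixels, amid what is visible of it).
The state is a dict: "t": time; "q": joint angles; "qd": joint speeds; "joint_efforts": joint torques, N m; "eef_pos": TCP position; "ee_rot": TCP orientation; "force": force on the tool from outside, world axes, zero at the start; "moment": the same for the moment, N m; "width": finger opening in m; "gripper_force": force on a finger pad.
Only numpy, scipy, OpenCV 4.12 (cv2) and the standard library are available. Lean on these libraries where they do the work, as an engineer would, in place of code of your own. Each camera call takes 0.05 s, during which the arm holds its last target. There are 200 camera calls.

## Working session

There is one attempt and no reset: what is moved stays moved. The work goes in short steps, Python scripts to look and compute and a shell command to move; the robot and the scene stay as the last step left them, time stands still between calls to the robot, and variables do not carry over. Pictures are saved under pics/ and viewed, at most 10 in all, crops included, and the job is handed in when it is done.

```bash
mkdir -p pics; cat > h.py <<'E'
import numpy as np, cv2
from station import arm, grab_frame, camera_params, spot_in
def px2w(cam,u,v,d=None,z=None):
    p=camera_params(cam);K,R,t=map(np.array,(p["mtx"],p["R"],p["t"]))
    ray=np.linalg.inv(K)@[u,v,1.]; t=t.ravel()
    if d is not None: return R.T@(ray*d-t)
    C=-R.T@t; r=R.T@ray; return C+r*(z-C[2])/r[2]
def w2px(cam,X):
    p=camera_params(cam);K,R,t=map(np.array,(p["mtx"],p["R"],p["t"]))
    c=K@(R@np.array(X)+t.ravel()); return c[:2]/c[2]
E
python3 - <<'E'
from h import *
s=arm.get_state();print(s["t"],s["eef_pos"],s["ee_rot"],s["width"])
for c in("top","side"):
    im,d=grab_frame(c);cv2.imwrite(f"pics/{c}0.png",im);np.save(f"pics/{c}0.npy",d)
    p=camera_params(c);print(c,-np.array(p["R"]).T@np.array(p["t"]).ravel(),np.array(p["R"])[2])
    for q in("jig","board","clamp","handle_end","foot","glue","screw_jar"):
        for r in spot_in(q,c)[:2]:
            u,v=r["uv"];dd=d[int(v),int(u)]
            print(c,q,np.round([u,v],1),round(r["confidence"],2),np.round(px2w(c,u,v,d=dd),3) if dd>0 else None)
E
```

```text
0.0 [ 0.25132311 -0.62596341  0.22565053] [ 3.13998291e+00 -1.25191037e-04 -2.75989016e+00] 0.08748532562752523
top [ 0.33430822 -0.01349752  1.64150526] [ 0.09648351 -0.00918984 -0.99529216]
top jig [228.  168.4] 0.66 [0.568 0.07  0.026]
top board [230.4 182.5] 0.97 [0.508 0.06  0.035]
top board [181.9 172.6] 0.34 [0.542 0.247 0.115]
top clamp [180.4 173. ] 0.75 [0.54  0.252 0.119]
top handle_end [187.2 174. ] 0.75 [0.54  0.231 0.084]
top handle_end [359.2 183.8] 0.41 [ 0.492 -0.473  0.032]
top glue [250.8 156.4] 0.53 [ 0.607 -0.026  0.082]
top screw_jar [220.3 150.6] 0.39 [0.636 0.098 0.068]
top screw_jar [227.6 167.8] 0.2 [0.569 0.071 0.033]
side [0.32561116 0.7801334  1.02901302] [ 0.1275357  -0.65056779 -0.74866294]
side jig [212.5 254.9] 0.97 [0.532 0.2   0.12 ]
side board [229.8 234.3] 0.79 [0.518 0.067 0.033]
side board [208.3 270.3] 0.34 [0.54  0.222 0.079]
side clamp [208.2 267.9] 0.83 [0.541 0.22  0.087]
side clamp [213.7 256.9] 0.52 [0.551 0.137 0.012]
side handle_end [206.1 265.9] 0.89 [0.548 0.215 0.086]
side glue [201.  199.6] 0.76 [ 0.621 -0.013  0.076]
side screw_jar [183.4 234.3] 0.77 [0.642 0.108 0.06 ]
```

View pics/top0.png

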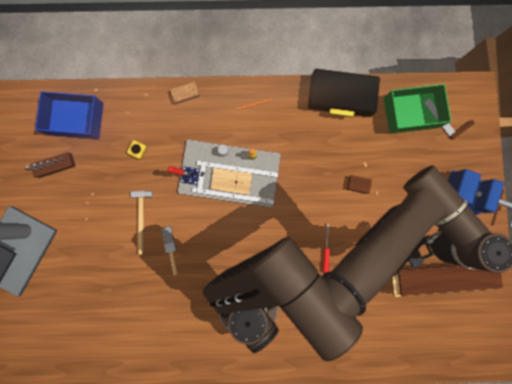

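View pics/side0.png

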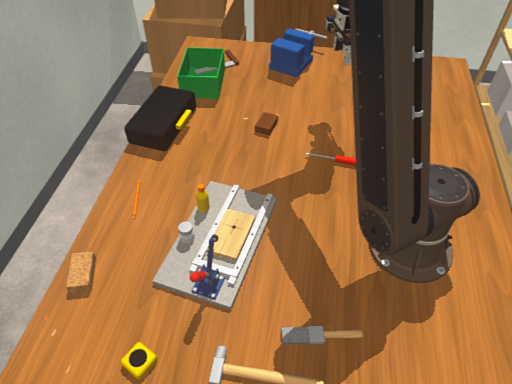

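The top view shows the jig at about (230,172) with its y axis to the image left, near world +y. The red grip is at (175,171), leaning outward, and the board at (231,181) is short of the stop. The side view agrees: board (235,233), grip end (198,276). Next I fit the jig's pose.

```bash
cat > fit.py <<'E'
from h import *
from scipy.optimize import least_squares
def cloud(c,d):
    v,u=np.nonzero(d>0);p=camera_params(c);K,R,t=map(np.array,(p["mtx"],p["R"],p["t"]))
    X=((np.linalg.inv(K)@np.stack([u,v,0*u+1.]))*d[v,u]-t.reshape(3,1)).T@R
    return X,u,v
if __name__=="__main__":
    for c in("top","side"):
        d=np.load(f"pics/{c}0.npy");X,u,v=cloud(c,d)
        tb=(abs(X[:,0]-.55)<.25)&(abs(X[:,1]-.1)<.35)
        z0=np.median(X[tb,2]);print(c,"table z",z0)
        m=tb&(X[:,2]>.010)&(X[:,2]<.045)&(abs(X[:,0]-.55)<.17)&(abs(X[:,1]-.1)<.25)
        M=np.zeros((384,512),np.uint8);M[v[m],u[m]]=255
        n,l,st,ce=cv2.connectedComponentsWithStats(M);k=1+st[1:,4].argmax()
        mm=l[v,u]==k
        r=cv2.minAreaRect((X[mm,:2]*1000).astype(np.float32));print(r,np.round(cv2.boxPoints(r)))
        # red grip
        im=cv2.imread(f"pics/{c}0.png").astype(int);red=(im[...,2]>130)&(im[...,1]<70)&(im[...,0]<80)
        g=red[v,u]&tb;print("red",g.sum(),np.round(X[g].mean(0),3),np.round(X[g].min(0),3),np.round(X[g].max(0),3))
        a,b=w2px(c,[.54,.1,.03]).astype(int);w=im[b-65:b+65,a-80:a+80].astype(np.uint8)
        cv2.imwrite(f"pics/{c}crop.png",cv2.resize(w,None,fx=5,fy=4.6 if 0 else 4.5,interpolation=cv2.INTER_CUBIC)[:600]);print("crop origin",a-80,b-65)
E
python3 fit.py
```

```text
top table z 0.0028913836154384216
((550.4207763671875, 68.07411193847656), (400.52362060546875, 232.00274658203125), 80.21005249023438) [[ 402. -110.]
 [ 631. -149.]
 [ 699.  246.]
 [ 470.  285.]]
red 87 [0.548 0.268 0.136] [0.536 0.243 0.026] [0.565 0.293 0.165]
crop origin 140 110
side table z 0.0007741099648128374
((553.0734252929688, 65.69132995605469), (404.6250305175781, 232.0212860107422), 80.23041534423828) [[ 404. -114.]
 [ 633. -153.]
 [ 702.  245.]
 [ 473.  285.]]
red 116 [0.55  0.271 0.143] [ 0.538 -0.028  0.106] [0.618 0.297 0.16 ]
crop origin 139 178
```

View pics/topcrop.png

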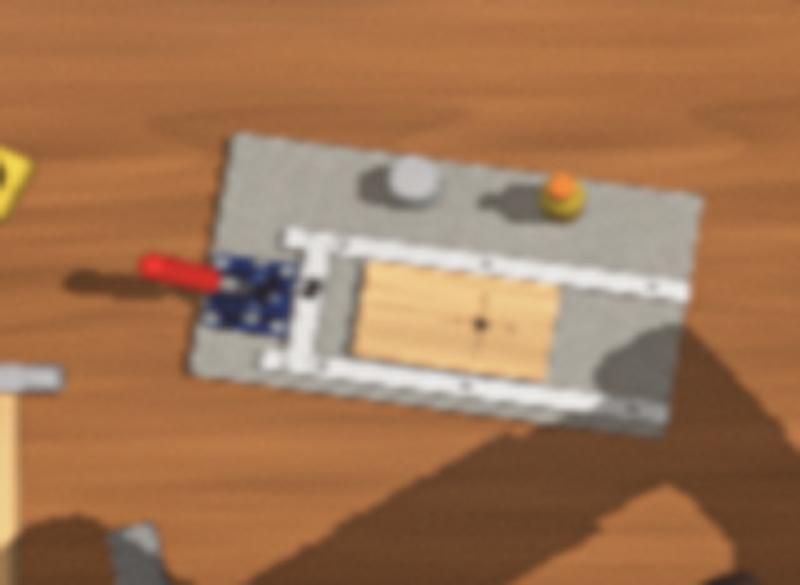

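View pics/sidecrop.png

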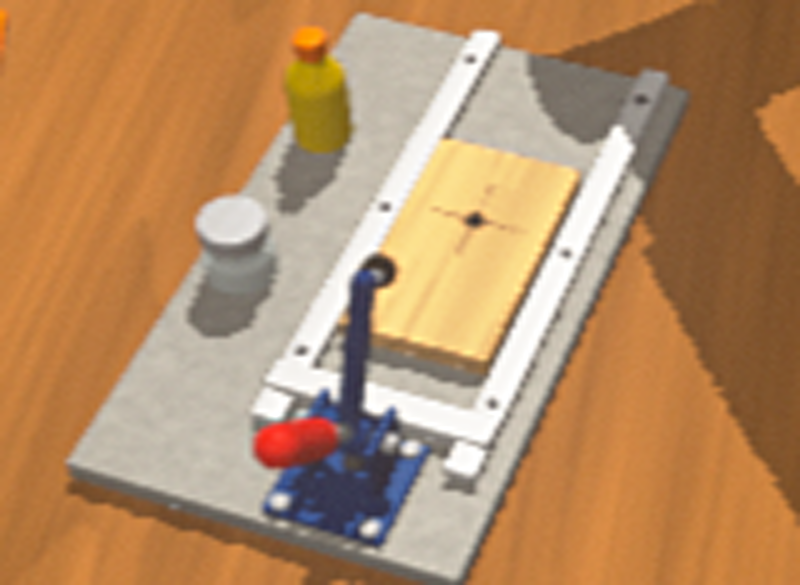

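The crops confirm this layout. The board's stop end is about 27 mm short of the stop face (top crop x≈330 to 360). The grip leans to +y at (145–220, 270), and the bottle stands beside the channel. Jig yaw is about -0.171 and its origin about (0.5175, 0.073). I'll keep the wide gripper body along the channel so it clears the 118 mm bottle.

```bash
cat >> h.py <<'E'
from scipy.spatial.transform import Rotation as Ro
YAW=-.171;O=np.array([.5175,.073,0]);J=Ro.from_euler("z",YAW).as_matrix()
def j2w(p): return O+J@np.array(p)
def w2j(X): return J.T@(np.array(X)-O)
def go(p,yaw=np.pi+YAW):
    s=arm.get_state();R=Ro.from_euler("xyz",s["ee_rot"]);T=Ro.from_euler("xyz",[np.pi,0,yaw])
    print("t",s["t"],"jig now",np.round(w2j(s["eef_pos"])*1e3,1),"f",np.round(J.T@s["force"],1),"w",s["width"])
    print("shift",np.round(R.inv().apply(j2w(p)-s["eef_pos"])*1e3,1),"rot",np.round((R.inv()*T).as_rotvec(),3))
def board(c,im,d):
    "board extent in jig frame, from wood-coloured pixels in the channel at z=36mm"
    h=cv2.cvtColor(im,cv2.COLOR_BGR2HSV);m=(h[...,0]>8)&(h[...,0]<28)&(h[...,1]>70)&(h[...,2]>150)
    v,u=np.nonzero(m);P=np.array([w2j(px2w(c,a,b,z=.036)) for a,b in zip(u,v)])
    k=(abs(P[:,0])<.05)&(P[:,1]>-.2)&(P[:,1]<.11);return np.round(np.percentile(P[k],[.5,50,99.5],axis=0)*1e3,1),k.sum()
E
python3 - <<'E'
from h import *
for c in("top","side"):
    print(c,board(c,cv2.imread(f"pics/{c}0.png"),0))
    for n,q in(("bot",[.1156,-.067,.118]),("handle",[0,.2166,.1476]),("stopface",[0,.1,.034])): print(n,w2px(c,j2w(q)))
go([0,-.135,.12])
E
```

```text
Traceback (most recent call last):
  File "h.py", line 22, in board
    v,u=np.nonzero(m);P=np.array([w2j(px2w(c,a,b,z=.036)) for a,b in zip(u,v)])
                                      ~~~~^^^^^^^^^^^^^^
  File "h.py", line 4, in px2w
    p=camera_params(cam);K,R,t=map(np.array,(p["mtx"],p["R"],p["t"]))
ValueError: time passes only in moves, steps and waits
```

```bash
sed -i '2a import functools; camera_params=functools.lru_cache(None)(camera_params)' h.py
python3 - <<'E'
from h import *
for c in("top","side"):
    print(c,board(c,cv2.imread(f"pics/{c}0.png"),0))
    for n,q in(("bot",[.1156,-.067,.118]),("handle",[0,.2166,.1476]),("stopface",[0,.1,.034])): print(n,w2px(c,j2w(q)))
go([0,-.135,.12])
E
```

```text
top (array([[-45.8, -94.9,  36. ],
       [ -1.7, -13.9,  36. ],
       [ 43.2,  66.3,  36. ]]), np.int64(850))
bot [247.44054413 151.5825486 ]
handle [170.08380065 168.49094187]
stopface [203.42466734 176.58656481]
side (array([[ -45.5, -198.2,   36. ],
       [  -2. ,  -14.9,   36. ],
       [  44.9,   70.1,   36. ]]), np.int64(1382))
bot [199.85179019 190.2644558 ]
handle [193.84269207 277.01206155]
stopface [216.09246832 263.63670734]
t 0.8 jig now [-143.1 -734.4  226.6] f [ 0.3 -0.7 -0.8] w 0.08762251523245908
shift [-436.6  435.   106.6] rot [-0.     0.     0.553]
```

```bash
python3 -m jog '[[[-220,220,0,0,0,0.28,0],[-437,435,40,0,0,0.553,0],[-437,435,40,0,0,0.553,0],[-437,435,40,0,0,0.553,0],[-437,435,40,0,0,0.553,0],[-437,435,40,0,0,0.553,0],[-437,435,40,0,0,0.553,0],[-437,435,40,0,0,0.553,0],[-437,435,40,0,0,0.553,0],[-437,435,40,0,0,0.553,0],[-437,435,40,0,0,0.553,0],[-437,435,40,0,0,0.553,0],[-437,435,107,0,0,0.553,0],[-437,435,107,0,0,0.553,0],[-437,435,107,0,0,0.553,0]]]' 20
python3 - <<'E'
from h import *
go([-.001,-.135,.024])
im,d=grab_frame("side");a,b=w2px("side",j2w([0,0,.05])).astype(int)
cv2.imwrite("pics/a1.png",cv2.resize(im[b-75:b+55,a-80:a+80],None,fx=5,fy=4.5,interpolation=cv2.INTER_CUBIC)); print(a-80,b-75)
E
```

```text
t: 2.68
eef_pos: [0.4952, -0.0609, 0.1207]
ee_rot: [-3.141, 0.0, 2.969]
force: [1.3, 0.6, 0.2]
width: 0.0005
gripper_force: 0.0
t 2.675 jig now [   0.9 -135.8  120.7] f [1.2 0.8 0.2] w 0.00046344433033808683
shift [ 1.9  0.8 96.7] rot [-0.001  0.    -0.001]
149 157
```

View pics/a1.png

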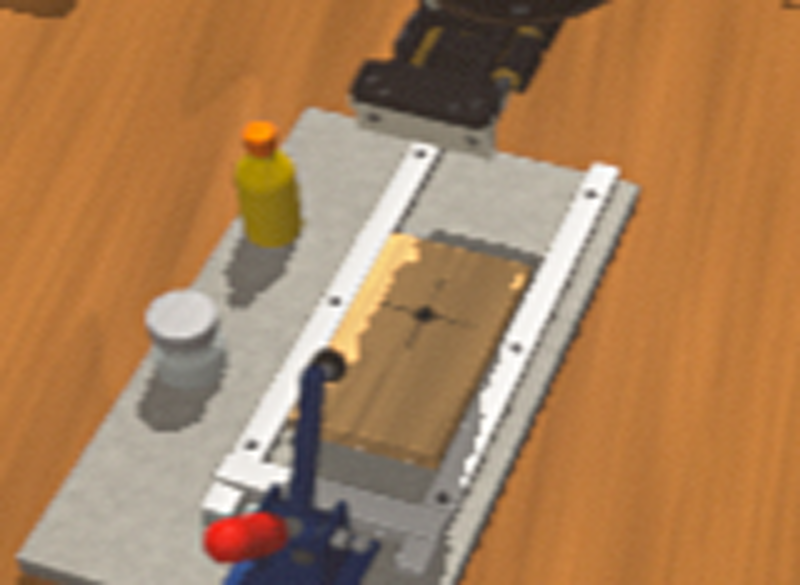

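The view shows the gripper body end-on, lengthwise along the channel and clear of the bottle at (268,190). The board is in the channel, still short of the stop. I'll descend and push gently.

```bash
python3 -m jog '[[[2,1,50,0,0,0,0],[2,1,85,0,0,0,0],[2,1,97,0,0,0,0],[2,1,97,0,0,0,0],[2,5,97,0,0,0,0],[2,9,97,0,0,0,0],[2,13,97,0,0,0,0],[2,17,97,0,0,0,0],[2,21,97,0,0,0,0],[2,25,97,0,0,0,0],[2,29,97,0,0,0,0],[2,33,97,0,0,0,0],[2,37,97,0,0,0,0],[2,41,97,0,0,0,0],[2,44,97,0,0,0,0],[2,44,97,0,0,0,0]]]'
python3 - <<'E'
from h import *
go([0,-.08,.024])
for c in("top","side"):
    im,d=grab_frame(c);print(board(c,im,d));cv2.imwrite(f"pics/b_{c}.png",im)
E
```

```text
t: 4.72
eef_pos: [0.5006, -0.0158, 0.0225]
ee_rot: [3.141, 0.0, 2.971]
force: [0.1, 0.6, -0.0]
width: 0.0002
gripper_force: 0.0
t 4.725 jig now [ -1.5 -90.3  22.5] f [ 0.   0.6 -0. ] w 0.0001850863792972491
shift [-1.5 10.3 -1.5] rot [0. 0. 0.]
(array([[ -44.1, -199.7,   36. ],
       [  35.4,   68.8,   36. ],
       [  44.5,   86.6,   36. ]]), np.int64(42))
(array([[-41.9, -70.8,  36. ],
       [ -6.2,  21.3,  36. ],
       [ 44.7,  86.5,  36. ]]), np.int64(944))
```

```bash
python3 -m jog '[[[-1,3,-1,0,0,0,0],[-1,6,-1,0,0,0,0],[-1,8,-1,0,0,0,0],[-1,9,-1,0,0,0,0],[-1,10,-1,0,0,0,0],[-1,11,-1,0,0,0,0],[-1,11,-1,0,0,0,0]]]'; python3 -c "
from h import *
go([0,-.077,.024])"
```

```text
t: 5.7
eef_pos: [0.5033, -0.0055, 0.0236]
ee_rot: [3.142, 0.0, 2.97]
force: [-0.7, -1.6, 1.9]
width: 0.0005
gripper_force: 0.9
t 5.7 jig now [ -0.6 -79.7  23.6] f [-0.4 -1.6  1.9] w 0.0004941432279714648
shift [-0.6  2.7 -0.4] rot [ 0.  0. -0.]
```

```bash
python3 -m jog '[[[0,1,0,0,0,0,0],[0,1,0,0,0,0,0],[0,2,0,0,0,0,0],[0,2,0,0,0,0,0]]]'; python3 -m jog '[[[0,1,0,0,0,0,0],[0,1,0,0,0,0,0],[0,2,0,0,0,0,0],[0,2,0,0,0,0,0]]]'
```

```text
t: 6.2
eef_pos: [0.5037, -0.0035, 0.0236]
ee_rot: [3.142, -0.0, 2.97]
force: [-0.7, -1.6, 1.5]
width: 0.0004
gripper_force: 1.0
t: 6.7
eef_pos: [0.5039, -0.0021, 0.0236]
ee_rot: [-3.141, -0.0, 2.97]
force: [0.4, -6.4, 1.6]
width: 0.0004
gripper_force: 3.0
```

```bash
python3 -m jog '[[[0,1,0,0,0,0,0],[0,1,0,0,0,0,0],[0,1.5,0,0,0,0,0],[0,1.5,0,0,0,0,0],[0,1.5,0,0,0,0,0]]]'; python3 - <<'E'
from h import *
go([0,-.076,.024])
for c in("top","side"):
    im,d=grab_frame(c);print(board(c,im,d));cv2.imwrite(f"pics/c_{c}.png",im)
a,b=w2px("side",j2w([0,.05,.05])).astype(int);im=cv2.imread("pics/c_side.png")
cv2.imwrite("pics/c1.png",cv2.resize(im[b-50:b+50,a-60:a+60],None,fx=6,fy=6,interpolation=cv2.INTER_CUBIC))
E
```

```text
t: 7.32
eef_pos: [0.5037, -0.002, 0.0236]
ee_rot: [-3.139, -0.001, 2.97]
force: [2.1, -15.3, 3.3]
width: 0.0005
gripper_force: 7.2
t 7.325 jig now [ -0.8 -76.2  23.6] f [  4.7 -14.8   3.3] w 0.0005458259874691525
shift [-0.8  0.2 -0.4] rot [-0.002 -0.001 -0.   ]
(array([[ -22.3, -199.7,   36. ],
       [  36.7,   81.4,   36. ],
       [  44.5,   97.4,   36. ]]), np.int64(35))
(array([[-41.4, -56.8,  36. ],
       [ -7.4,  36. ,  36. ],
       [ 44.8,  99. ,  36. ]]), np.int64(934))
```

View pics/c1.png

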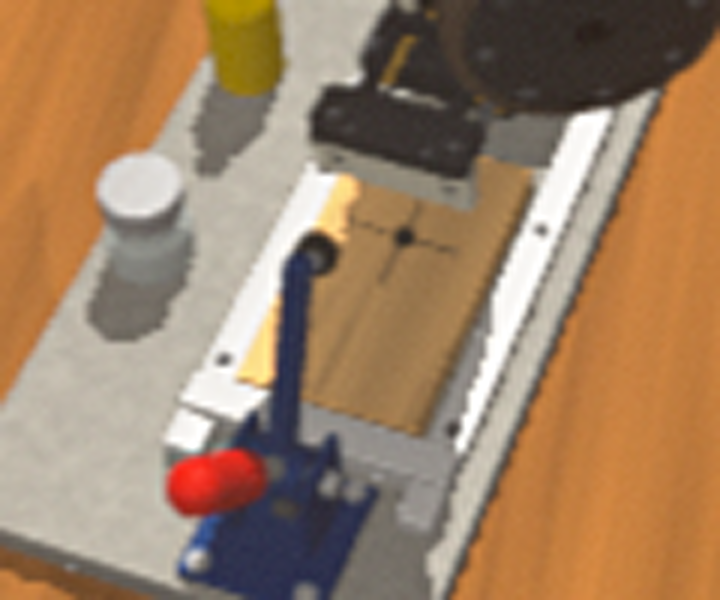

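The board's end at (330,420) now sits flush against the stop along its whole width. The push force rose to 15 N with no further motion, so it's home. Next I back off, lift, and go over to the far side of the handle.

```bash
python3 -m jog '[[[0,-6,0,0,0,0,0],[0,-12,0,0,0,0,0],[0,-12,-60,0,0,0,0],[0,-12,-120,0,0,0,0],[0,-12,-180,0,0,0,0],[0,-12,-246,0,0,0,0],[0,-12,-246,0,0,0,0],[0,50,-246,0,0,0,0],[0,110,-246,0,0,0,0],[0,170,-246,0,0,0,0],[0,230,-246,0,0,0,0],[0,290,-246,0,0,0,0],[0,341,-246,0,0,0,0],[0,341,-246,0,0,0,0],[0,341,-246,0,0,0,0]]]'; python3 - <<'E'
from h import *
go([-.001,.265,.137])
for c in("top","side"):
    im,d=grab_frame(c);print(board(c,im,d));cv2.imwrite(f"pics/d_{c}.png",im)
im=cv2.imread("pics/d_side.png");a,b=w2px("side",j2w([0,.1,.05])).astype(int);cv2.imwrite("pics/d1.png",cv2.resize(im[b-65:b+65,a-80:a+80],None,fx=5,fy=4.5,interpolation=cv2.INTER_CUBIC))
E
```

```text
t: 9.3
eef_pos: [0.5619, 0.3359, 0.2684]
ee_rot: [-3.14, -0.001, 2.971]
force: [-0.6, -0.9, -0.9]
width: 0.0002
gripper_force: 0.0
t 9.3 jig now [ -1.  266.6 268.4] f [-0.4 -0.9 -0.9] w 0.00024409668004052117
shift [ -0.2  -1.4 131.4] rot [-0.001 -0.001  0.   ]
(array([[-44.9, -61.5,  36. ],
       [ -0.3,  18.4,  36. ],
       [ 44.3,  97.7,  36. ]]), np.int64(837))
(array([[ -28.2, -172.2,   36. ],
       [  14.8, -130.9,   36. ],
       [  47.8,  100.4,   36. ]]), np.int64(190))
```

View pics/d1.png

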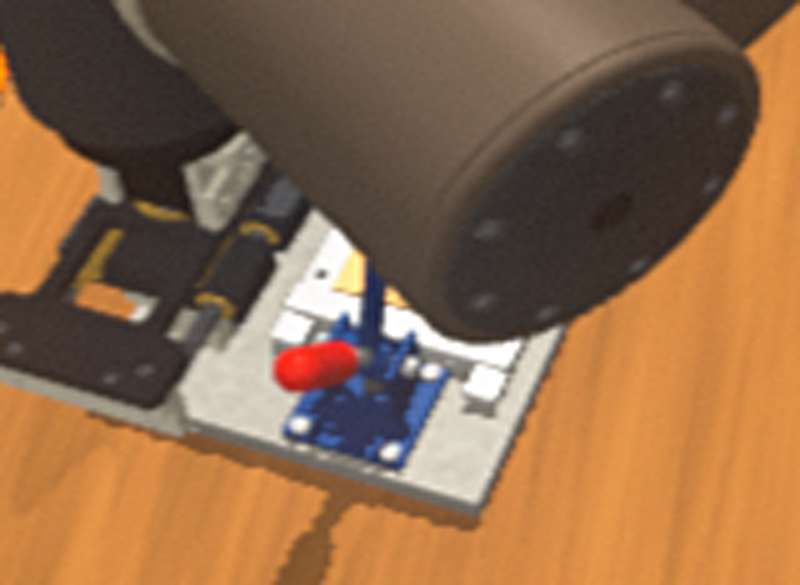

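The view shows the grip still open with its end at (290,370), and the gripper above and beyond it. I'll descend and push the lever over.

```bash
python3 -m jog '[[[0,0,60,0,0,0,0],[0,0,115,0,0,0,0],[0,0,131,0,0,0,0],[0,0,131,0,0,0,0],[0,-10,131,0,0,0,0],[0,-20,131,0,0,0,0],[0,-30,131,0,0,0,0],[0,-40,131,0,0,0,0],[0,-40,131,0,0,0,0]]]'; python3 -c "
from h import *
go([-.001,.16,.137])"
```

```text
t: 10.52
eef_pos: [0.5589, 0.2994, 0.143]
ee_rot: [3.132, 0.008, 2.972]
force: [3.8, 6.7, 5.1]
width: 0.0005
gripper_force: 3.8
t 10.525 jig now [  2.3 230.1 143. ] f [2.6 7.3 5.1] w 0.0004869059679293955
shift [  3.4 -70.2   5.3] rot [0.009 0.008 0.001]
```

```bash
python3 -m jog '[[[0,-10,0,0,0,0,0],[0,-20,0,0,0,0,0],[0,-30,0,0,0,0,0],[0,-40,0,0,0,0,0],[0,-50,0,0,0,0,0],[0,-60,0,0,0,0,0],[0,-66,0,0,0,0,0],[0,-66,0,0,0,0,0]]]'; python3 -c "
from h import *
go([-.001,.2,.28])"
```

```text
t: 11.52
eef_pos: [0.5442, 0.2309, 0.1385]
ee_rot: [-3.141, -0.0, 2.97]
force: [-0.3, 0.7, 0.2]
width: 0.0006
gripper_force: 0.0
t 11.525 jig now [ -0.6 160.2 138.5] f [-0.4  0.7  0.2] w 0.0006368447456131872
shift [   0.5   39.8 -141.5] rot [-0.    -0.    -0.001]
```

```bash
python3 -m jog '[[[0,30,0,0,0,0,0],[0,40,0,0,0,0,0],[0,40,-60,0,0,0,0],[0,40,-120,0,0,0,0],[0,100,-150,0,0,0,0],[0,160,-150,0,0,0,0],[0,220,-150,0,0,0,0],[0,250,-150,0,0,0,0],[0,250,-150,0,0,0,0],[0,250,-150,0,0,0,0]]]'; python3 - <<'E'
from h import *
go([0,.4,.28])
v=[]
for c in("top","side"):
    im,d=grab_frame(c);print(board(c,im,d))
    a,b=w2px(c,j2w([0,.04,.05])).astype(int);v.append(cv2.resize(im[b-60:b+60,a-65:a+65],(400,370),interpolation=cv2.INTER_CUBIC))
cv2.imwrite("pics/e1.png",np.hstack(v))
E
```

```text
t: 12.78
eef_pos: [0.5867, 0.4775, 0.288]
ee_rot: [-3.141, -0.0, 2.971]
force: [0.5, 0.0, -0.2]
width: 0.0007
gripper_force: 0.0
t 12.775 jig now [ -0.6 410.3 288. ] f [ 0.5  0.1 -0.2] w 0.0006962701693482279
shift [ -0.6 -10.3   8.1] rot [-0.001 -0.     0.   ]
(array([[-45. , -61.6,  36. ],
       [ -0.4,  12.6,  36. ],
       [ 44.6,  96.4,  36. ]]), np.int64(781))Traceback (most recent call last):
  File "<stdin>", line 5, in <module>
  File "h.py", line 24, in board
    k=(abs(P[:,0])<.05)&(P[:,1]>-.2)&(P[:,1]<.11);return np.round(np.percentile(P[k],[.5,50,99.5],axis=0)*1e3,1),k.sum()
                                                                  ~~~~~~~~~~~~~^^^^^^^^^^^^^^^^^^^^^^^^^^
    return _quantile_unchecked(
        a, q, axis, out, overwrite_input, method, keepdims, weights)
    return _ureduce(a,
                    func=_quantile_ureduce_func,
    ...<5 lines>...
                    overwrite_input=overwrite_input,
                    method=method)
    r = func(a, **kwargs)
    result = _quantile(arr,
                       quantiles=q,
    ...<2 lines>...
                       out=out,
                       weights=wgt)
    slices_having_nans = np.isnan(arr[-1, ...])
                                  ~~~^^^^^^^^^
IndexError: index -1 is out of bounds for axis 0 with size 0
```

The side view is blocked by the arm, so I move further away and look from both cameras.

```bash
python3 -m jog '[[[0,60,0,0,0,0,0],[0,120,0,0,0,0,0],[20,180,0,0,0,0,0],[60,230,0,0,0,0,0],[100,260,0,0,0,0,0],[100,260,0,0,0,0,0],[100,260,0,0,0,0,0]]]'; python3 - <<'E'
from h import *
v=[]
for c in("top","side"):
    im,d=grab_frame(c)
    a,b=w2px(c,j2w([0,.04,.05])).astype(int);v.append(cv2.resize(im[b-60:b+60,a-65:a+65],(400,370),interpolation=cv2.INTER_CUBIC))
cv2.imwrite("pics/e2.png",np.hstack(v))
E
```

```text
t: 13.75
eef_pos: [0.5328, 0.7506, 0.2892]
ee_rot: [3.141, 0.0, 2.97]
force: [0.4, -0.1, 0.5]
width: 0.0001
gripper_force: 0.0
```

View pics/e2.png

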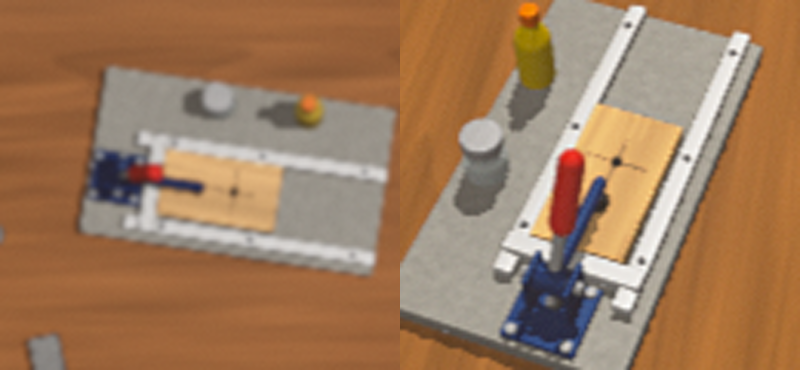

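Both views show the board flush with the stop. The handle has swung to -y (grip at (568,190)), the foot is on the board at (597,200), and the bottle and jar stand where they were.

```bash
python3 -c "
from station import arm
print(arm.job_done())"
```

```text
the job is handed in; nothing more can be done
None
```

The board was pushed fully against the stop first, then the clamp lever snapped over so its foot holds the board; the bottle and jar are undisturbed, and the job was handed in at about 14 s.

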